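Take the blade cap off a fan whose thread hand nobody remembers

TASK

The stock-room fan is open for cleaning: unscrew the orange cap that holds its blade. Nobody remembers whether this fan has a left-hand or a right-hand thread, so with a light grip (the plastic is brittle) try to loosen it one way and, if it stops hard, the other, and keep turning the way that gives until it is off its thread. Lift it off and finish while still holding it in the gripper, motionless and upright, a hand's width above the hub; leave the grille, the bottles and the screwdriver where they are.

Things in the scene. Friction and masses are not known exactly. Their poses are not given: they have to be found in the camera images.
- cap: Orange ribbed round blade cap, hollow, 42 mm across, 32 mm tall, 45 g (0.7 to 1.4 times). Brittle: more than 60 N of grip on each finger cracks it. Origin at the centre of its open underside, z up. A white bar on its top points along its +x. It starts screwed fully down, underside on the hub. Apart from the thread's stop it turns freely.
- cap_grip (a point): Point on the cap's axis, 22 mm above its underside and 10 mm below its top: the height at which to put the TCP to grip it. The side is solid and straight from 18 to 27 mm above the underside; the top edge is bevelled.
- fan_seat (a point): Centre of the flat grey top of the blade hub, 59 mm across, 165 mm above the bench, where the cap's underside sits when screwed down. The cap's thread is right-hand (loosens anticlockwise seen from above) on some starts, left-hand (loosens clockwise) on others; nothing outside shows which.
- fan_boss (a point): Top centre of the threaded boss under the cap, 17 mm above fan_seat, 31 mm across. Steep thread: loosened, the cap climbs 4 mm per radian and is free to lift straight up after 2.1 rad (120 degrees) from fully down, so two grasps or more; turning 1 rad further does no harm, much more may tip it. Turned the wrong way it meets a hard stop within 0.1 rad, where a light grip slips round it.
- fan: White table fan, fixed on the bench, head facing straight up, front grille off. Base 170 mm across; fork and tilt knobs reach 155 mm out along its y, 165 mm high; round shroud 240 mm across, 232 inside, rim 175 mm high; blue blades, none above the hub's top, locked by two wood wedges 8 mm above the rim. Origin under the base's centre, z up on the rotor's and cap's axis.
- grille: The fan's white round front grille, 242 mm across, 16 mm high, lying loose on the bench on one side of the fan. Origin at the centre of its underside. Leave it alone.
- bottle_dark: Small amber bottle with black cap, 34 mm across, 78 mm tall, standing loose on the bench beyond the fan. Origin at the centre of its underside. Leave it alone.
- bottle_white: Small white bottle with red cap, 34 mm across, 78 mm tall, standing loose on the bench beyond the fan. Origin at the centre of its underside. Leave it alone.
- screwdriver: Screwdriver with red handle, 190 mm long, lying loose on the bench on the other side of the fan from the grille. Leave it alone.
Mind the look-alikes: they are no part of the job. What is meant by the cap is not black or pink, and is the smaller of those in its own colour.

How it is judged (in metres and radians):
On the way:
1. the cap has climbed on its thread: 4 mm or more above its seat, still on the boss (z of cap in the frame of fan_seat between 0.004 and 0.016 m and horizontal distance between cap and fan_seat below 0.004 m), for 0.05 s.
At the end, for the whole second after the job is handed in: The fingers hold the cap over the hub, within 60 mm of its axis, its underside 50 mm or more above the hub's top, upright within 0.3 rad and at rest, touching nothing of the fan (z of cap in the frame of fan_seat above 0.05 m and horizontal distance between cap and fan_seat below 0.06 m and angle between cap's own z axis and vertical below 0.3 rad and linear speed of cap below 0.03 m/s and contact force between cap and the fingers above 4 N and contact force between cap and fan below 0.1 N); the arm keeps its last pose, push and grip.
It fails at once if the brittle cap was squeezed by more than 60 N on each finger (120 N in all) (contact force between cap and the fingers above 150 N).
It fails at once if the grille, a bottle or the screwdriver was moved by more than 20 mm (distance of any of grille, bottle_dark, bottle_white, screwdriver from where it was at the start of the episode above 0.02 m).
It also fails if it takes over 45 s, if anything falls off the work surface, if the arm or the gripper's body presses on something with over 40 N, if the wrist force passes 120 N, or if a joint passes its speed limit or range.

ROBOT

A 6-joint arm with a two-finger parallel gripper is mounted at the origin on the work surface. World frame = base frame: x ahead of the robot, y to its left, z up, the work surface at z = 0. Lengths are in mm, angles in rad, forces in N, time in s.
With the tool pointing down it reaches from about 425 to 1125 mm from the base axis. Payload 14.9 kg.
Tool frame: the origin (TCP) lies between the finger pads, 19 mm behind the fingertips; this is the grasp point; z points along the fingers, y is the line along which they close (so a half turn about z gives the same grasp; the last joint's range is limited). The gripper opens to 91 mm and grips with 3 to 60 N. Pads are 32 mm wide; open, the fingers measure 118 mm over their backs; the gripper's body (76 mm by 178 mm) begins 60 mm behind the grasp point.
Start: joints at [-1.305, 0.379, 1.734, -0, 1.028, -0.033], TCP at [206.057, -668.998, 232.732] pointing down, gripper open.
Joint ranges: [-2.77, 2.77], [-0.74, 2.19], [0, 2.66], [-1.06, 4.2], [0.31, 2.87], [-3.08, 3.08]. Speed limits (rad/s): [1.89, 1.89, 2.39, 3.14, 3.14, 3.14].

INTERFACE

Orientations are given as a unit quaternion [w, x, y, z].
In Python, from plant import manip, optics, workorder gives the robot as it stands.
- The arm moves only by the shell command python3 -m pendant 'ROWS' [FORCE]. ROWS is a JSON object of lists of equal length, an entry for each row: "delta_pos": the shift along the tool's x, y, z in cm, a list of three; "roll": the turn about the tool's z in rad; "fingers": the opening, from 0 (shut) to 1 (fully open). In form: {"delta_pos": [[tx, ty, tz], ...], "roll": [roll, ...], "fingers": [fingers, ...]}. A call has 1 to 8 rows; each row is the pose to reach, as a shift and turn from the pose commanded when the call began, along the tool's axes at that moment; what a row does not reach only later rows make up. A row lasts 1/12 s, in which the tool goes at most 41.7 mm and 7.16 degrees, less where a joint would pass 70% of its speed; a pose out of reach is approached as far as the arm can. A call with a gripper value outside its range is refused whole. The fingers move at their own pace and stop on an object; FORCE is the grip in N (left out, the last holds). Time passes only in rows, so rows that repeat a pose let the fingers close. It gives the time, the measured TCP pose, the force, the opening and the grip force at its end, in the units of the state.
- manip.get_state(): the state, without advancing time (a new reading comes with each control period).
- optics.get_image(name): name is "scene" or "top" or "wrist"; returns a dict with "color" (400x640x3 uint8, red, green, blue), "K" (3x3 intrinsics, pixels), "R" (3x3) and "t" (3): a world point X has camera coordinates R X + t; the wrist camera has in their place "tool_from_camera" (4x4, takes a point from camera to tool coordinates, whose origin is the TCP and whose axes are the flange's). Camera axes: x right, y down, z forward; pixel columns grow to the right and rows downward; lengths in mm; the calibration is good to about 2 mm. A picture is of the moment at which its call begins: read the wrist's pose just before it. There is no depth.
- workorder.sign_off(): hands the job in; it is judged then, once.
The state is a dict: "t": time; "joints": joint angles; "qvel": joint speeds; "joint_torque": joint torques, N m; "ee_pos": TCP position; "tool_rot": TCP orientation; "contact_force": force on the tool from outside, world axes, zero at the start; "moment": the same for the moment, N m; "grip_width": opening from 0.0 (shut) to 1.0 (fully open); "finger_force": force on a finger pad.
Only numpy, scipy, OpenCV 4.12 (cv2) and the standard library are available. Lean on these libraries where they do the work, as an engineer would, in place of code of your own. Each camera call takes 0.05 s, during which the arm holds its last target. There are 200 camera calls.

## Working session

There is one attempt and no reset: what is moved stays moved. The work goes in short steps, Python scripts to look and compute and a shell command to move; the robot and the scene stay as the last step left them, time stands still between calls to the robot, and variables do not carry over. Pictures are saved under pics/ and viewed, at most 10 in all, crops included, and the job is handed in when it is done.

```bash
mkdir -p pics; ls
python3 - <<'E'
from plant import manip, optics
import cv2,numpy as np
s=manip.get_state(); print(s)
a=optics.get_image("top");b=optics.get_image("scene")
for n,i in(("top",a),("scene",b)):
    cv2.imwrite(f"pics/{n}0.png",i["color"][:,:,::-1]); print(n,i["K"],i["R"],i["t"])
    h=cv2.cvtColor(i["color"],cv2.COLOR_RGB2HSV)
    m=cv2.inRange(h,(5,140,90),(22,255,255))
    k,l,st,c=cv2.connectedComponentsWithStats(m)
    for j in range(1,k):
        if st[j,4]>20: print(st[j],c[j])
E
```

```text
pics
{'t': 0.0, 'joints': array([-1.30531567e+00,  3.79395877e-01,  1.73478542e+00, -1.34105750e-06,
        1.02848536e+00, -3.33146496e-02]), 'qvel': array([ 0.00148544, -0.00033434, -0.00029521, -0.00202806, -0.00050469,
        0.00141856]), 'joint_torque': array([ 1.80613806e-03, -7.63711596e+01, -4.34362686e+01,  6.50855689e-02,
        4.24369331e-02, -7.95988376e-05]), 'ee_pos': array([ 205.94429977, -668.6265778 ,  232.09481372]), 'tool_rot': array([-5.33322362e-04,  9.88860718e-01,  1.48842842e-01, -6.27672756e-05]), 'contact_force': array([-0.31598444, -0.33889071,  0.84938278]), 'moment': array([-0.05290411,  0.01573903, -0.04411755]), 'finger_force': 0.0, 'grip_width': 0.9989055137994596}
top [[468.82831672   0.         325.55820321]
 [  0.         468.82831672 204.02791804]
 [  0.           0.           1.        ]] [[-0.00615726 -0.99986653 -0.01513288]
 [-0.99857695  0.00694958 -0.05287509]
 [ 0.0529732   0.01478578 -0.99848646]] [  60.88602484  556.19820135 1352.63883007]
[   91    70   513   330 76363] [321.54924505 213.56756544]
[ 605  136   17  123 1537] [612.7254
[... 366 characters left out ...]
2688  0.87241778 -0.01806669]
 [ 0.58088039  0.30961876 -0.75280422]
 [-0.651166   -0.37818441 -0.6579965 ]] [ 222.62693803 -267.92030984 1327.4780967 ]
[  0   0  49  11 158] [21.37341772  4.36708861]
[197   0   9  22  71] [201.29577465  10.32394366]
[261   0  13  53 213] [268.85446009  29.29107981]
[201  56  28  16  88] [213.36363636  64.20454545]
[212  72   7  23  67] [215.34328358  82.29850746]
[115  74  79  40 418] [152.25837321  94.07416268]
[  0 116 109  57 742] [ 51.31671159 143.37196765]
[275 157  17  19 263] [283.41064639 166.15589354]
[335 172  19  22 261] [345.05363985 180.99616858]
[411 217  30  26 115] [425.4173913  229.86086957]
[222 246  14  11 102] [228.71568627 251.31372549]
```

View pics/top0.png

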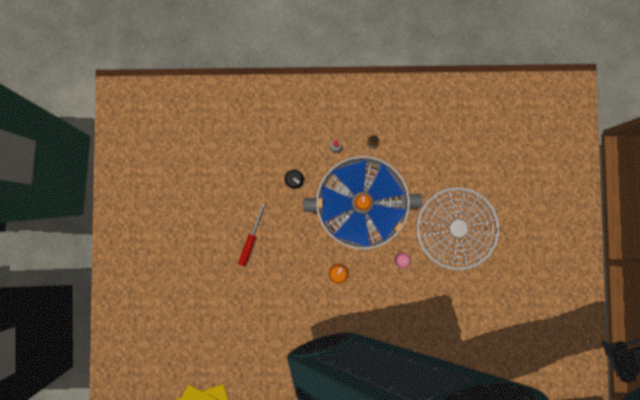

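View pics/scene0.png

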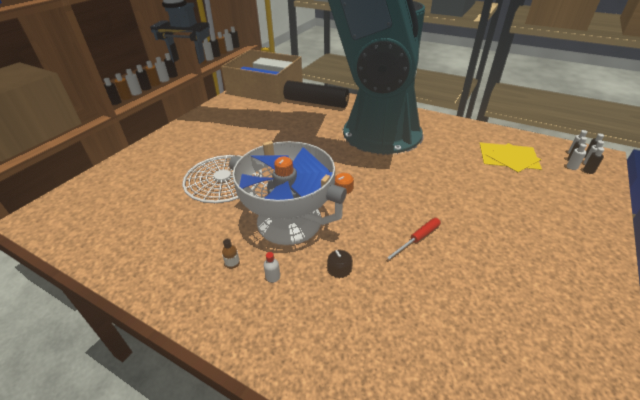

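Top view: the orange candidates are (363,202), on the fan's hub, and (338,273), loose on the bench and larger. Black (294,179) and pink (403,260) are excluded by colour. The one on the hub fits: it is the smaller orange one and sits on the blade. I'll confirm this in a crop and locate it.

```bash
cat > h.py <<'E'
import numpy as np,cv2
from scipy.spatial.transform import Rotation as Ro
def ray(i,u,v):
    d=i["R"].T@np.linalg.solve(i["K"],[u,v,1.]); return -i["R"].T@i["t"],d
def onz(i,u,v,z):
    c,d=ray(i,u,v); return c+d*(z-c[2])/d[2]
def tool(s): 
    q=s["tool_rot"]; return Ro.from_quat([q[1],q[2],q[3],q[0]]).as_matrix()
E
python3 - <<'E'
from h import *
from plant import manip,optics
a=optics.get_image("top");b=optics.get_image("scene")
def blob(i,r):
    h=cv2.cvtColor(i["color"],cv2.COLOR_RGB2HSV);x0,y0,x1,y1=r
    m=cv2.inRange(h,(5,200,120),(20,255,255))[y0:y1,x0:x1]
    k,l,st,c=cv2.connectedComponentsWithStats(m);j=1+np.argmax(st[1:,4]);print(st[j],c[j])
    return st[j,0]+st[j,2]/2-.5+x0,st[j,1]+st[j,3]/2-.5+y0
p=blob(a,(345,185,385,220));q=blob(b,(268,150,300,185));o=blob(a,(322,258,356,290))
print(p,q,onz(a,*p,190),onz(a,*o,25))
c1,d1=ray(a,*p);c2,d2=ray(b,*q)
s=np.linalg.lstsq(np.c_[d1,-d2],c2-c1,rcond=None)[0];print("tri",c1+d1*s[0],c2+d2*s[1])
# shroud rim / hub from blue blades
h=cv2.cvtColor(a["color"],cv2.COLOR_RGB2HSV);m=cv2.inRange(h,(100,120,60),(125,255,255));m[:, :300]=0;m[:,430:]=0;m[:140]=0;m[260:]=0
pt=cv2.findNonZero(m);(c,r)=cv2.minEnclosingCircle(pt);print("blades",c,r,onz(a,*c,160))
s=manip.get_state();R=tool(s);print(R)
for z in(300,): print("delta tool cm to above:",R.T@(np.r_[onz(a,*p,190)[:2],z]-s["ee_pos"])/10)
im=a["color"][160:300,280:430,::-1];cv2.imwrite("pics/crop.png",cv2.resize(im,None,fx=4,fy=4,interpolation=cv2.INTER_CUBIC))
E
```

```text
[ 10  11  16  13 136] [17.56617647 17.52205882]Traceback (most recent call last):
  File "<stdin>", line 9, in <module>
  File "<stdin>", line 7, in blob
    return _wrapfunc(a, 'argmax', axis=axis, out=out, **kwds)
    return bound(*args, **kwds)
ValueError: attempt to get argmax of an empty sequence
```

Run:
```python
from h import *
from plant import manip,optics
a=optics.get_image("top");b=optics.get_image("scene")
def blob(i,r):
    h=cv2.cvtColor(i["color"],cv2.COLOR_RGB2HSV);x0,y0,x1,y1=r
    m=cv2.inRange(h,(3,140,90),(22,255,255))[y0:y1,x0:x1]
    k,l,st,c=cv2.connectedComponentsWithStats(m);j=1+np.argmax(st[1:,4]);print(st[j],c[j])
    return st[j,0]+st[j,2]/2-.5+x0,st[j,1]+st[j,3]/2-.5+y0
p=blob(a,(345,185,385,220));q=blob(b,(268,150,300,185))
print(p,q,onz(a,*p,190))
c1,d1=ray(a,*p);c2,d2=ray(b,*q)
s=np.linalg.lstsq(np.c_[d1,-d2],c2-c1,rcond=None)[0];print("tri",c1+d1*s[0],c2+d2*s[1])
h=cv2.cvtColor(a["color"],cv2.COLOR_RGB2HSV);m=cv2.inRange(h,(100,120,60),(125,255,255));m[:, :300]=0;m[:,430:]=0;m[:140]=0;m[260:]=0
pt=cv2.findNonZero(m);(c,r)=cv2.minEnclosingCircle(pt);print("blades",c,r,onz(a,*c,160))
s=manip.get_state();R=tool(s);print(R)
print("delta tool cm to above:",R.T@(np.r_[onz(a,*p,190)[:2],310]-s["ee_pos"])/10)
im=a["color"][160:300,280:430,::-1];cv2.imwrite("pics/crop.png",cv2.resize(im,None,fx=4,fy=4,interpolation=cv2.INTER_CUBIC))
```

```text
[ 10   9  16  16 189] [17.68783069 17.04232804]
[  7   7  17  19 263] [15.41064639 16.15589354]
(np.float64(362.5), np.float64(201.5)) (np.float64(283.0), np.float64(166.0)) [553.09124878 -39.29680574 190.        ]
tri [553.58787572 -39.84633558 181.42378315] [553.07306531 -39.06491201 181.34390128]
blades (362.3206787109375, 202.2295379638672) 43.571258544921875 [552.92777515 -40.73271558 160.        ]
[[ 9.55689492e-01  2.94376607e-01 -8.90771219e-05]
 [ 2.94376620e-01 -9.55689435e-01  3.31621670e-04]
 [ 1.24915978e-05 -3.43149568e-04 -9.99999941e-01]]
delta tool cm to above: [ 51.70373119 -49.95544537  -7.72965043]
```

View pics/crop.png

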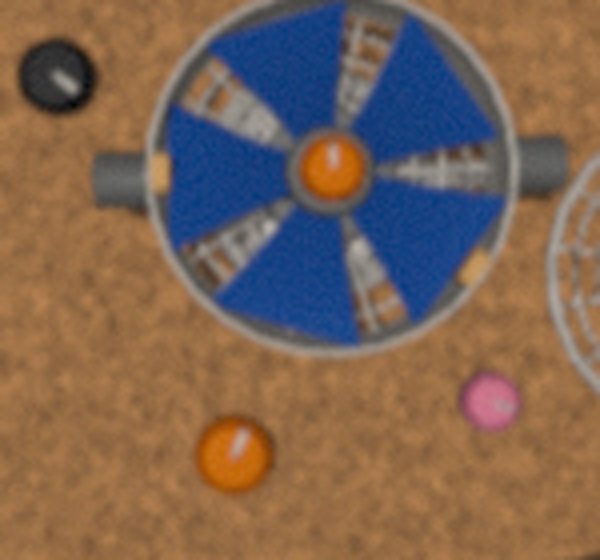

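The crop confirms it. The hub cap at crop (333,168) is the smaller orange one, about 42 mm across, with its bar pointing along about +x. The bench cap at (235,453) is the bigger one. Moving above the hub.

```bash
python3 -m pendant '{"delta_pos": [[4,-3.9,-1],[8,-7.7,-2],[12,-11.6,-4],[15,-14.5,-5],[18,-17.4,-6],[21,-20.3,-7],[24,-23.2,-7.7],[27,-26.1,-7.7]], "roll": [0,0,0,0,0,0,0,0], "fingers": [1,1,1,1,1,1,1,1]}' 15
python3 - <<'E'
from h import *
from plant import manip
s=manip.get_state();print(s["t"],s["ee_pos"],s["joints"]);print(tool(s).T@(np.array([553.2,-39.6,310])-s["ee_pos"])/10)
E
```

```text
t: 0.97
ee_pos: [363.6, -382.7, 305.1]
tool_rot: [0.001, 0.989, 0.149, 0.0]
contact_force: [1.0, -0.2, 0.4]
grip_width: 1.002
finger_force: 0.0
0.9667 [ 363.60470398 -382.72075254  305.10902011] [-8.55158782e-01  1.70067657e-02  2.03023040e+00  3.75277325e-06
  1.09289535e+00  4.17226346e-01]
[ 28.20967785 -27.22089028  -0.50862118]
```

```bash
python3 -m pendant '{"delta_pos": [[3.5,-3.4,0],[7,-6.8,0],[10.5,-10.2,0],[14,-13.6,0],[17.5,-17,-0.5],[21,-20.4,-0.5],[24.5,-23.8,-0.5],[28.2,-27.2,-0.5]], "roll": [-0.1,-0.2,-0.3,-0.4,-0.5,-0.6,-0.7,-0.8], "fingers": [1,1,1,1,1,1,1,1]}'; python3 -m pendant '{"delta_pos": [[0,0,0],[0,0,0],[0,0,0],[0,0,0]], "roll": [-0.1,-0.2,-0.3,-0.3], "fingers": [1,1,1,1]}'
python3 - <<'E'
from h import *
from plant import manip,optics
s=manip.get_state();R=tool(s);print(s["ee_pos"],s["joints"])
i=optics.get_image("wrist");T=i["tool_from_camera"];print(T)
cv2.imwrite("pics/w1.png",i["color"][:,:,::-1])
# full camera pose -> world ray
Rc=T[:3,:3].T@R.T;c=R@T[:3,3]+s["ee_pos"];i["R"]=Rc;i["t"]=-Rc@c
h=cv2.cvtColor(i["color"],cv2.COLOR_RGB2HSV);m=cv2.inRange(h,(3,140,90),(22,255,255))
m=cv2.morphologyEx(m,cv2.MORPH_OPEN,np.ones((5,5)))
k,l,st,ce=cv2.connectedComponentsWithStats(m)
for j in range(1,k):
    if st[j,4]>150: print(st[j],ce[j],onz(i,*ce[j],197),onz(i,st[j,0]+st[j,2]/2,st[j,1]+st[j,3]/2,190))
print(R.T@(np.array([553.2,-39.6,187])-s["ee_pos"])/10)
E
```

```text
t: 1.63
ee_pos: [524.1, -90.1, 308.9]
tool_rot: [0.0, 0.852, 0.524, 0.0]
contact_force: [0.6, -0.5, -0.4]
grip_width: 1.003
finger_force: 0.0
t: 1.97
ee_pos: [523.6, -91.9, 308.5]
tool_rot: [-0.0, 0.763, 0.646, -0.0]
contact_force: [-0.2, -0.5, -1.0]
grip_width: 1.001
finger_force: 0.0
[523.56555145 -91.85027122 308.52357069] [-2.17502802e-01  2.06002410e-02  2.01998175e+00 -2.24189651e-05
  1.10113213e+00 -5.09475851e-02]
[[-1.55908015e-03 -9.58885658e-01 -2.83788414e-01  8.20308228e+01]
 [ 9.99997220e-01 -1.99693626e-03  1.25360201e-03  2.01258779e-01]
 [-1.76876836e-03 -2.83785670e-01  9.58886106e-01 -1.52142181e+02]
 [ 0.00000000e+00  0.00000000e+00  0.00000000e+00  1.00000000e+00]]
[ 590    0   31  177 2357] [604.96733135  84.53033517] [779.15214463 -25.08614984 197.        ] [786.37699327 -28.87813748 190.        ]
[ 172   93   47   42 1533] [194.9458578 113.4396608] [428.89414192  10.52601553 197.        ] [426.36327135  10.55189503 190.        ]
[ 321  123   45   46 1556] [342.52313625 145.15552699] [551.65735056 -37.93381016 197.        ] [552.8122687  -39.55997196 190.     
[... 166 characters left out ...]
950853 219.57873621] [ 778.94976918 -148.65784666  197.        ] [ 786.3713004  -154.54819539  190.        ]
[151 265  27  50 595] [161.54117647 289.03193277] [ 343.72645163 -152.50931778  197.        ] [ 341.32446783 -157.93868121  190.        ]
[469 265  24  25 293] [481.56313993 275.33105802] [ 673.25276199 -192.42955537  197.        ] [ 676.2378582  -199.76607094  190.        ]
[474 291  20  23 246] [484.9796748  304.42682927] [ 676.38479212 -228.33444688  197.        ] [ 679.04579715 -231.44963628  190.        ]
[ 310  326  260   20 3868] [445.09048604 336.48784902] [ 632.542782   -262.63639045  197.        ] [ 629.4153857 -267.6721158  190.       ]
[ 5.64416661  2.0577422  12.15202767]
```

View pics/w1.png

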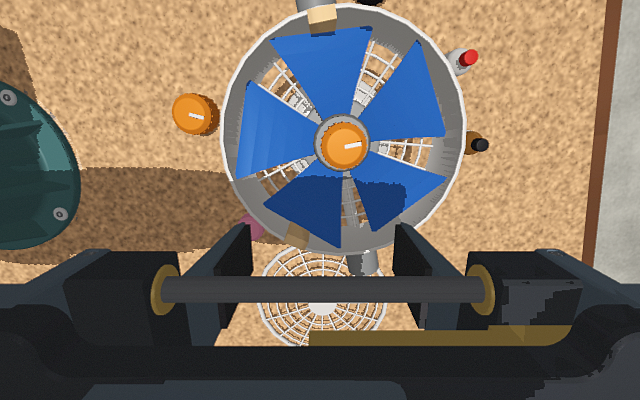

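The wrist view shows the cap at (343,146), and it puts the axis at (553,-39.6), which agrees with the other cameras. The wedges at (323,18) and (298,238) are clear of the fingers. Descending.

```bash
python3 -m pendant '{"delta_pos": [[2.8,1,0],[5.64,2.06,0],[5.64,2.06,2],[5.64,2.06,5],[5.64,2.06,8],[5.64,2.06,10],[5.64,2.06,11.2],[5.64,2.06,11.2]], "roll": [0,0,0,0,0,0,0,0], "fingers": [1,1,1,1,1,1,1,1]}'
python3 - <<'E'
from h import *
from plant import manip
s=manip.get_state();R=tool(s);print(s["joints"]);print(R.T@(np.array([553,-39.6,187])-s["ee_pos"])/10)
E
```

```text
t: 2.68
ee_pos: [552.2, -40.3, 194.3]
tool_rot: [-0.001, 0.766, 0.643, -0.001]
contact_force: [-0.6, 0.1, -0.0]
grip_width: 1.0
finger_force: 0.0
[-1.14899854e-01  2.04256356e-01  2.04932294e+00  1.18159584e-05
  8.91649018e-01  5.99518051e-02]
[0.0799793  0.06626133 0.73347587]
```

```bash
python3 -m pendant '{"delta_pos": [[0.08,0.06,0.4],[0.08,0.06,0.75],[0.08,0.06,0.75],[0.08,0.06,0.75],[0.08,0.06,0.75],[0.08,0.06,0.75],[0.08,0.06,0.75],[0.08,0.06,0.75]], "roll": [0,0,0,0,0,0,0,0], "fingers": [1,1,0.7,0.5,0.3,0.3,0.3,0.3]}' 15;  python3 -m pendant '{"delta_pos": [[0,0,0],[0,0,0],[0,0,0],[0,0,0],[0,0,0],[0,0,0]], "roll": [0,0,0,0,0,0], "fingers": [0.3,0.3,0.3,0.3,0.3,0.3]}'; python3 -c "
from plant import manip
s=manip.get_state();print(s['ee_pos'],s['moment'],s['joints'][5],s['joint_torque'][5])"
```

```text
t: 3.35
ee_pos: [554.3, -39.5, 189.3]
tool_rot: [0.0, 0.765, 0.644, 0.0]
contact_force: [-0.4, 0.2, 0.4]
grip_width: 0.593
finger_force: 0.0
t: 3.85
ee_pos: [553.8, -39.3, 189.0]
tool_rot: [-0.001, 0.765, 0.644, -0.0]
contact_force: [-5.2, 1.8, 5.7]
grip_width: 0.454
finger_force: 15.0
[553.75556969 -39.34150324 189.04097627] [0.35409053 0.95143291 0.06509972] 0.05890443116456544 -0.014794074813835323
```

```bash
cat > st.py <<'E'
from plant import manip
s=manip.get_state();print(s['ee_pos'].round(1),'F',s['contact_force'].round(1),'Mz',s['moment'].round(2),'j6',s['joints'][5].round(2),'tau6',s['joint_torque'][5].round(3))
E
python3 -m pendant '{"delta_pos": [[0,0,0],[0,0,-0.04],[0,0,-0.08],[0,0,-0.12]], "roll": [-0.08,-0.16,-0.24,-0.32], "fingers": [0.3,0.3,0.3,0.3]}'; python3 st.py;  python3 -m pendant '{"delta_pos": [[0,0,0]], "roll": [0], "fingers": [0.3]}' >/dev/null; python3 st.py
```

```text
t: 4.18
ee_pos: [552.2, -38.8, 189.1]
tool_rot: [-0.002, 0.652, 0.758, -0.001]
contact_force: [-10.1, 5.3, -2.1]
grip_width: 0.453
finger_force: 15.0
[552.2 -38.8 189.1] F [-10.1   5.3  -2.1] Mz [ 0.99  1.58 -0.51] j6 -0.26 tau6 1.533
[552.2 -38.8 189.1] F [-9.9  6.3 -0.1] Mz [ 1.04  1.58 -0.31] j6 -0.27 tau6 -2.087
```

```bash
cat > bar.py <<'E'
import sys
from h import *
from plant import manip,optics
s=manip.get_state();R=tool(s);i=optics.get_image("wrist");T=i["tool_from_camera"]
Rc=T[:3,:3].T@R.T;c=R@T[:3,3]+s["ee_pos"];i["R"]=Rc;i["t"]=-Rc@c
z=s["ee_pos"][2]+8
P=Rc@np.array([s["ee_pos"][0],s["ee_pos"][1],z])+i["t"];u,v=(i["K"]@P/P[2])[:2];print("cap px",u,v)
img=i["color"];h=cv2.cvtColor(img,cv2.COLOR_RGB2HSV)
o=cv2.inRange(h,(3,140,60),(22,255,255));w=cv2.inRange(h,(0,0,120),(180,110,255))
yy,xx=np.mgrid[:400,:640];near=np.hypot(xx-u,yy-v)<60
print("orange",(o>0)[near].sum(),"white",(w>0)[near].sum())
u0,v0=max(int(u)-70,0),max(int(v)-60,0)
cr=img[v0:v0+120,u0:u0+140,::-1];cv2.imwrite(sys.argv[1],cv2.resize(cr,None,fx=4,fy=4))
E
python3 bar.py pics/b1.png
```

```text
cap px 320.9246994448409 269.7703279004186
orange 3369 white 870
```

View pics/b1.png

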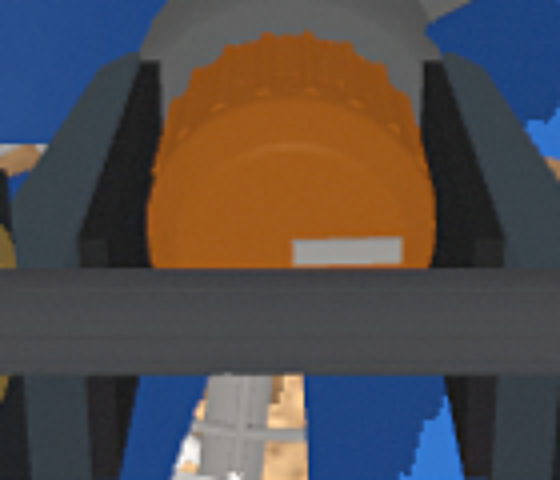

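The bar at crop (345,250) is level now. At the start it pointed up by about 18°. The camera turned 0.32 rad anticlockwise, so the cap stayed put and the grip slipped with Mz about -0.4. That means a left-hand thread, so I'll turn clockwise (positive roll), rising 4 mm/rad.

```bash
python3 -m pendant '{"delta_pos": [[0,0,0],[0,0,-0.03],[0,0,-0.07],[0,0,-0.11],[0,0,-0.15],[0,0,-0.19],[0,0,-0.23],[0,0,-0.27]], "roll": [0.1,0.2,0.3,0.4,0.5,0.6,0.7,0.8], "fingers": [0.3,0.3,0.3,0.3,0.3,0.3,0.3,0.3]}'; python3 st.py; python3 bar.py pics/b2.png
```

```text
t: 4.98
ee_pos: [554.0, -39.5, 192.5]
tool_rot: [-0.0, 0.897, 0.441, -0.0]
contact_force: [1.2, 0.0, -6.0]
grip_width: 0.449
finger_force: 15.0
[554.  -39.5 192.5] F [ 1.2  0.  -6. ] Mz [ 0.02 -0.22  0.01] j6 0.54 tau6 -2.494
cap px 323.0283961052026 270.3125843219142
orange 3379 white 184
```

View pics/b2.png

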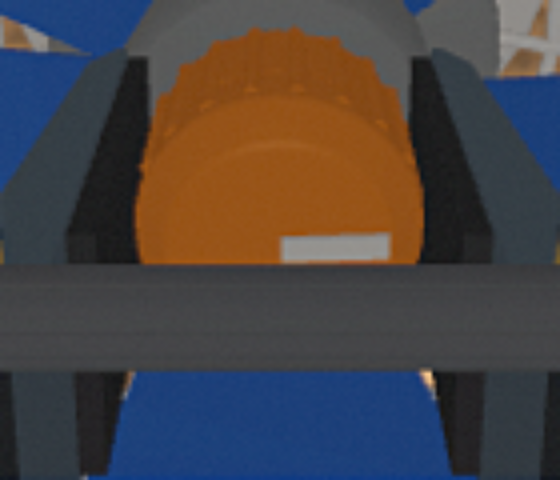

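The bar kept its place in the tool view at crop (335,248), so the cap turned about 0.8 rad with the gripper, with no torque. Clockwise loosens it, so I'll continue.

```bash
python3 -m pendant '{"delta_pos": [[0,0,-0.04],[0,0,-0.08],[0,0,-0.12],[0,0,-0.16],[0,0,-0.2],[0,0,-0.24],[0,0,-0.28],[0,0,-0.32]], "roll": [0.1,0.2,0.3,0.4,0.5,0.6,0.7,0.8], "fingers": [0.3,0.3,0.3,0.3,0.3,0.3,0.3,0.3]}'; python3 st.py; python3 -m pendant '{"delta_pos": [[0,0,-0.04],[0,0,-0.08],[0,0,-0.12],[0,0,-0.16],[0,0,-0.2],[0,0,-0.24],[0,0,-0.28],[0,0,-0.28]], "roll": [0.1,0.2,0.3,0.4,0.5,0.6,0.7,0.7], "fingers": [0.3,0.3,0.3,0.3,0.3,0.3,0.3,0.3]}'; python3 st.py; python3 bar.py pics/b3.png
```

```text
t: 5.7
ee_pos: [553.7, -39.4, 195.5]
tool_rot: [-0.0, 0.998, 0.058, -0.001]
contact_force: [-1.4, 1.8, -5.9]
grip_width: 0.447
finger_force: 15.0
[553.7 -39.4 195.5] F [-1.4  1.8 -5.9] Mz [0.31 0.2  0.01] j6 1.34 tau6 -2.488
t: 6.37
ee_pos: [554.1, -40.0, 198.8]
tool_rot: [0.0, 0.958, -0.288, 0.0]
contact_force: [-1.5, -5.9, -1.8]
grip_width: 0.454
finger_force: 15.0
[554.1 -40.  198.8] F [-1.5 -5.9 -1.8] Mz [-0.91  0.3  -0.01] j6 2.04 tau6 2.232
cap px 325.22395670153634 267.68227033639903
orange 3368 white 561
```

View pics/b3.png

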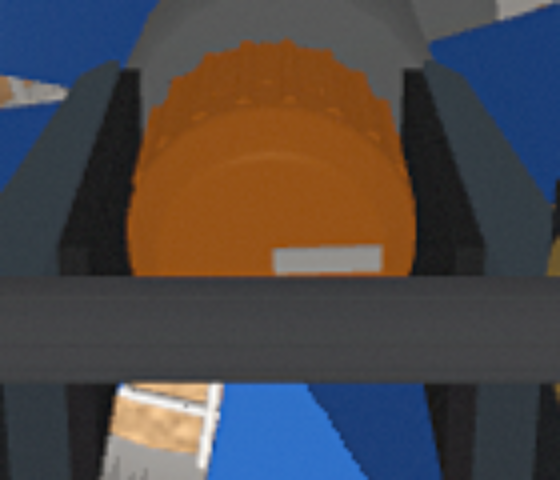

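The bar is still fixed in the tool view at crop (328,260), and the cap has turned about 2.3 rad. I'll turn it a little further, then lift gently.

```bash
python3 -m pendant '{"delta_pos": [[0,0,-0.04],[0,0,-0.08],[0,0,-0.08],[0,0,-0.3],[0,0,-0.6],[0,0,-0.9]], "roll": [0.1,0.2,0.2,0.2,0.2,0.2], "fingers": [0.3,0.3,0.3,0.3,0.3,0.3]}' 20; python3 st.py
```

```text
t: 6.92
ee_pos: [554.1, -39.7, 207.8]
tool_rot: [0.0, 0.925, -0.38, -0.0]
contact_force: [-0.5, -0.4, -0.2]
grip_width: 0.45
finger_force: 20.0
[554.1 -39.7 207.8] F [-0.5 -0.4 -0.2] Mz [ 0.09 -0.05  0.03] j6 2.24 tau6 0.042
```

```bash
python3 -m pendant '{"delta_pos": [[0,0,-1],[0,0,-2.2],[0,0,-3.6],[0,0,-5],[0,0,-6.2],[0,0,-7.2],[0,0,-7.5],[0,0,-7.5]], "roll": [0,0,0,0,0,0,0,0], "fingers": [0.3,0.3,0.3,0.3,0.3,0.3,0.3,0.3]}'; python3 -m pendant '{"delta_pos": [[0,0,0],[0,0,0],[0,0,0],[0,0,0],[0,0,0],[0,0,0]], "roll": [0,0,0,0,0,0], "fingers": [0.3,0.3,0.3,0.3,0.3,0.3]}'; python3 st.py
python3 - <<'E'
from plant import optics
import cv2
i=optics.get_image("scene")["color"][80:300,180:440,::-1];cv2.imwrite("pics/end.png",cv2.resize(i,None,fx=2.5,fy=2.5))
E
```

```text
t: 7.58
ee_pos: [554.6, -39.5, 284.0]
tool_rot: [-0.0, 0.925, -0.381, 0.001]
contact_force: [0.4, 0.5, -0.8]
grip_width: 0.445
finger_force: 20.0
t: 8.08
ee_pos: [554.2, -39.5, 282.7]
tool_rot: [0.0, 0.925, -0.381, -0.0]
contact_force: [-0.1, 0.2, -0.6]
grip_width: 0.445
finger_force: 20.0
[554.2 -39.5 282.7] F [-0.1  0.2 -0.6] Mz [ 0.09  0.05 -0.  ] j6 2.24 tau6 -0.0
```

View pics/end.png

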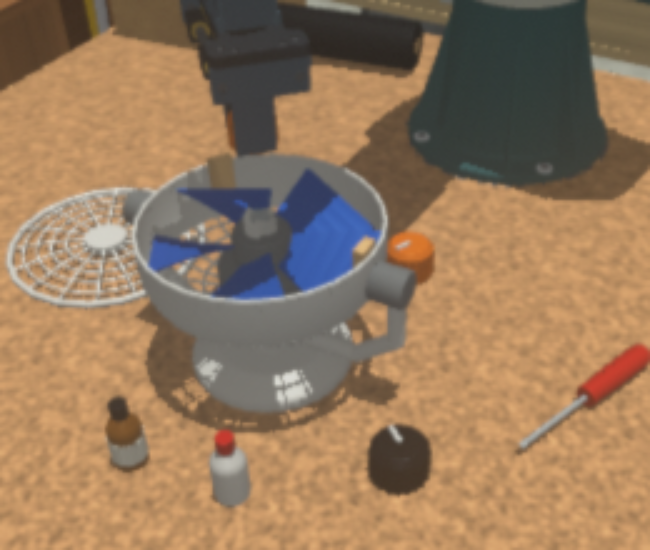

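The picture shows the bare boss at (262,220), with the cap held between the fingers at (232,130) well above it and everything else in place. Signing off.

```bash
python3 -c "
from plant import workorder
print(workorder.sign_off())"
```

```text
the job is handed in; nothing more can be done
None
```

The orange cap had a left-hand thread: I unscrewed it clockwise by about 2.4 rad with a 15 N grip and handed in the job, with no verdict returned, while holding it at 20 N, still and upright, about 94 mm above the hub; the other items looked undisturbed in the last picture.

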